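# Stow the soil tamper in the potting-bench cabinet

### The job

Swing the flat steel door on top of the low cabinet well away from the slot it blocks, then pick up the wooden tamper, tilt it so that its round foot passes through the slot, and let go of it while it leans on the slot's edge with its foot inside. Push it upright so that it stands on the cabinet's inner floor with its stem sticking up out of the slot, and swing the door fully shut again so that the stem is kept on the door's far side from you. Leave the other things where they are.

Things in the scene. Friction and masses are not known exactly. Their poses are not given: they have to be found in the camera images.
- cabinet: Fixed low grey steel cabinet, 280 (x) by 460 (y) by 120 mm high; origin: centre of its underside on the bench; x to its back, y to its left, z up; front faces the robot. Top: 4 mm sheet, upper face at z 120. Inner floor at z 41 under the whole top (75 mm headroom). Only way in: the slot in the top, x -70 to 12 (82 mm wide), y -125 to 5. Pot, dome, trowel, tag stand on the top beside and behind it.
- slot (a point): Centre of the slot, in the plane of the cabinet's upper face; axes as the cabinet's.
- swing_door (a joint): Flat steel door 34 mm wide lying 2 to 6 mm above the cabinet top, turning about an upright pin at cabinet x -53, y 27. 0 = shut against a stop: points to cabinet -y, over the front 34 mm of the slot (x -70 to -36). Grows to 1.9 as it turns clockwise seen from above, out over the cabinet's front (1.57: points to -x). Needs under 1 N at its rod and stays where left.
- rod_top (a point): Top centre of the door's upright round steel rod, 14 mm thick and 75 mm tall above the plate, 150 mm from the pin; its top is 201 mm above the bench. Push it to turn the door.
- door_pin (a point): The axis of the door's hinge pin, at the level of the cabinet's upper face.
- tamper: Loose wooden tamper standing on the bench, about 0.14 kg: round foot 92 mm wide, 12 mm thick (wider than the slot), stem 16 mm thick, square knob block 34 by 34 mm (faces along its x and y) from 165 to 210 mm up. Origin: centre of the foot's underside, z to the knob. With its foot's edge on the cabinet floor it stays leaning on the slot edge if tilted over about 0.53 rad; tilted less it falls upright.
- knob (a point): Centre of the tamper's knob, 187.5 mm above the underside of its foot.
- white_pot: Bystander: white ceramic pot, 90 mm wide at the rim, 85 mm high, on the cabinet's left front; origin under its centre.
- dome: Bystander: clear plastic seedling dome, 100 mm wide, 92 mm high, on the cabinet's left back; origin under its centre.
- trowel: Bystander: grey plastic trowel, about 260 mm long, lying along the cabinet's back edge; origin near its middle.
- tag: Bystander: wooden plant tag, 110 by 20 by 4 mm, lying on the cabinet's right; origin under its centre.
- tin: Bystander: closed metal tin, 74 mm wide, 110 mm high, on the bench; origin under its centre.
- clay_pot: Bystander: terracotta pot, 80 mm wide at the rim, 75 mm high, on the bench; origin under its centre.
- dibber: Bystander: wooden dibber with a short cross handle, 140 mm long, lying on the bench; origin under its middle.
Things that resemble listed ones, but are neither listed nor needed, are in the scene too. Of the things like the tamper, leave any that is yellow; of the rest the larger one is meant.

How it is judged (in metres and radians):
On the way, in this order (a step that is already met when the one before it is completed fails the run):
1. the door is swung clear of the slot (at least 1.0 rad open) (value of joint swing_door above 1 rad), for 0.2 s.
2. the tamper's foot is inside the cabinet and it leans in the slot at more than 0.3 rad, let go (z of tamper in the frame of cabinet below 0.09 m and x of tamper in the frame of cabinet between -0.09 and 0.05 m and y of tamper in the frame of cabinet between -0.14 and 0.02 m and angle between tamper's own z axis and vertical above 0.3 rad and contact force between the fingers and tamper below 0.05 N), for 0.2 s.
3. the tamper stands upright on the cabinet's inner floor (x of tamper in the frame of cabinet between -0.036 and 0.012 m and y of tamper in the frame of cabinet between -0.118 and -0.002 m and z of tamper in the frame of cabinet below 0.05 m and angle between tamper's own z axis and vertical below 0.1 rad), for 0.2 s.
At the end, for the whole second after the job is handed in: The tamper stands still and upright (within 0.1 rad) on the cabinet's inner floor (foot less than 9 mm above it) with its stem in the slot between the shut door and the slot's back edge, the door is shut to less than 0.15 rad, and the robot has let go of everything (all of step 3 and linear speed of tamper below 0.02 m/s and value of joint swing_door below 0.15 rad and contact force between the fingers and tamper below 0.05 N); the robot touches nothing.
It fails at once if a bystander (white ceramic pot, clear dome, grey trowel, plant tag, tin, clay pot, dibber) is moved more than 30 mm (distance of any of white_pot, dome, trowel, tag, tin, clay_pot, dibber from where it was at the start of the episode above 0.03 m).
It also fails if it takes over 72 s, if anything falls off the work surface, if the arm or the gripper's body presses on something with over 40 N, if the wrist force passes 120 N, or if a joint passes its speed limit or range.

### The arm

A 7-joint arm with a two-finger parallel gripper is mounted at the origin on the work surface. World frame = base frame: x ahead of the robot, y to its left, z up, the work surface at z = 0. Lengths are in mm, angles in degrees, forces in N, time in s.
With the tool pointing down it reaches from about 425 to 950 mm from the base axis. Payload 16.7 kg.
Tool frame: the origin (TCP) lies at the very end of the fingers, on their centre line; the grasp point (between the pads) lies 19 mm behind it; z points along the fingers, y is the line along which they close (so a half turn about z gives the same grasp; the last joint's range is limited). The gripper opens to 94 mm and grips with 3 to 60 N. Pads are 16 mm wide; open, the fingers measure 119 mm over their backs; the gripper's body (75 mm by 177 mm) begins 78 mm behind the grasp point.
Start: joints at [-84.311, 24.414, 4.234, 92.017, -1.954, 63.644, -3.845], TCP at [166.219, 654.176, 205.467] pointing down, gripper open.
Joint ranges: [-163.25, 163.25], [-28.42, 122.38], [-70.27, 78.77], [12.13, 141.07], [-58.53, 238.53], [9.26, 117.41], [-156.51, 156.51]. Speed limits (degrees/s): [108.29, 108.29, 136.94, 136.94, 172.46, 172.46, 172.46].

### API

Orientations are given as a 3x3 rotation matrix whose columns are the frame's x, y, z axes.
In Python, from station import arm gives the robot as it stands. The module is installed in compiled form; this text tells all that it offers.
- The arm moves only by the tool send_rows, never from a script. Its argument "deltas" is a list of rows, each an object of numbers: "ax", "ay", "az": the turn, a rotation vector about the tool's x, y, z scaled (see below); "x", "y", "z": the shift along the tool's x, y, z scaled (see below); "hand": the closure, from 0 (fully open) to 1 (shut). A call has 1 to 10 rows; each row is the pose to reach, as a shift and turn from the pose commanded when the call began, along the tool's axes at that moment; what a row does not reach only later rows make up. The controller multiplies each number of a shift by 0.2 m and each number of a turn by 60 degrees. A row lasts 1/10 s, in which the tool goes at most 50 mm and 8.59 degrees, less where a joint would pass 70% of its speed; a pose out of reach is approached as far as the arm can. A call with a number of a shift or a turn outside -1 to 1 is refused whole. A call with a gripper value outside its range is refused whole. The fingers move at their own pace and stop on an object; "newtons" is the grip in N (left out, the last holds). Time passes only in rows, so rows that repeat a pose let the fingers close. It gives the time, the measured TCP pose, the force, the opening and the grip force at its end, in the units of the state.
- arm.observe(): the state, without advancing time (a new reading comes with each control period).
- arm.get_image(name): name is "side" or "top"; returns a dict with "pixels" (400x640x3 uint8, red, green, blue), "depth" (400x640 float32, mm along the optical axis (not along the pixel's ray), 0 where there is no reading), "vfov" (degrees; the focal length in pixels is half the picture's height over the tangent of half this angle, whatever the lens; pixels are square), "cx", "cy" (the principal point, pixels), "pose" (4x4, takes a point from camera to world coordinates). Camera axes: x right, y up, looking along -z (the intrinsics and any distortion apply to the point x, -y, -z); pixel columns grow to the right and rows downward; lengths in mm; the calibration is good to about 2 mm. A picture is of the moment at which its call begins.
- arm.close_job(): hands the job in; it is judged then, once.
Trained networks look in a picture, given as the dict that the camera call returned (one of the last four; its "shot" number tells which), for a name from the list of things; names that differ only in an ending like _2 or _b are one class to them, and where a whole thing is asked for, a point or a joint stands for the part that bears it (a point fixed in the world has none). Each returns a list of dicts, best first, with "p" (0 to 1); they miss things now and then, are a little off and sometimes report something else, mostly with a low value. They report only what shows in the picture. A call takes as long as a camera call. They do not tell look-alikes from the thing itself.
- arm.look_for(picture, target): "position" ([x, y, z] in mm, in the coordinates of the camera as it stood for that picture, good to about 4 mm: the middle of the surface that is visible of it).
The state is a dict: "clock": time; "qpos": joint angles; "joint_vel": joint speeds; "tau": joint torques, N m; "ee_pos": TCP position; "tool_rot": TCP orientation; "wrist_force": force on the tool from outside, world axes, zero at the start; "torque": the same for the moment, N m; "opening": finger opening in mm; "finger_force": force on a finger pad.
Only numpy, scipy, OpenCV 4.12 (cv2) and the standard library are available. Lean on these libraries where they do the work, as an engineer would, in place of code of your own. Each camera call takes 0.05 s, during which the arm holds its last target. There are 200 camera calls.

## Working session

There is one attempt and no reset: what is moved stays moved. The work goes in short steps, Python scripts to look and compute and a tool call to move; the robot and the scene stay as the last step left them, time stands still between calls to the robot, and variables do not carry over. Pictures are saved under pics/ and viewed, at most 10 in all, crops included, and the job is handed in when it is done.

Besides the shell and the picture viewer there is one more tool, called after "Call:" as name(argument=value, ...), one argument or row to a line, values as JSON. send_rows: Moves the arm, as the interface text tells. Its arguments: {"type":"object","properties":{"deltas":{"type":"array","items":{"type":"object","properties":{"ax":{"type":"number","minimum":-1,"maximum":1},"ay":{"type":"number","minimum":-1,"maximum":1},"az":{"type":"number","minimum":-1,"maximum":1},"x":{"type":"number","minimum":-1,"maximum":1},"y":{"type":"number","minimum":-1,"maximum":1},"z":{"type":"number","minimum":-1,"maximum":1},"hand":{"type":"number"}}}},"newtons":{"type":"number"}},"required":["deltas"]}

```bash
mkdir -p pics
cat > h.py <<'E'
import numpy as np, cv2
from station import arm
def save(p,fn): cv2.imwrite(fn,p["pixels"][:,:,::-1])
def towld(p,pt): return (np.array(p["pose"])@np.r_[pt,1])[:3]
def K(p):
    return 200/np.tan(np.radians(p["vfov"])/2)
def px(p,u,v,d=None):
    f=K(p); d=p["depth"][int(v),int(u)] if d is None else d
    return towld(p,[(u-p["cx"])/f*d,-(v-p["cy"])/f*d,-d])
def cloud(p):
    f=K(p); v,u=np.mgrid[0:400,0:640]; d=p["depth"]
    c=np.stack([(u-p["cx"])/f*d,-(v-p["cy"])/f*d,-d],-1)
    T=np.array(p["pose"]); w=c@T[:3,:3].T+T[:3,3]; w[d==0]=np.nan
    return w
E
python3 - <<'E'
from h import *
np.set_printoptions(precision=1,suppress=True)
s=arm.observe(); print(s)
ps={n:arm.get_image(n) for n in("side","top")}
for n,p in ps.items():
    save(p,f"pics/{n}0.png"); np.savez(f"{n}0.npz",**{k:np.array(v) for k,v in p.items()})
    print(n,[k for k in p],p["vfov"],p["cx"],p["cy"],np.array(p["pose"]))
    for t in "cabinet swing_door rod_top tamper knob white_pot dome trowel tag tin clay_pot dibber".split():
        print(t,[(round(r["p"],2),towld(p,r["position"])) for r in arm.look_for(p,t)[:4]])
E
```

```text
{'clock': 0.0, 'qpos': array([-84.3,  24.4,   4.2,  92.1,  -2. ,  63.6,  -3.8]), 'joint_vel': array([ 0. , -0.1, -0. , -0.1,  0. , -0. ,  0.1]), 'tau': array([ -0. , -93.6,   3.7, -45.4,  -0. ,   0. ,   0. ]), 'ee_pos': array([166.1, 653.8, 204.8]), 'tool_rot': array([[-1. ,  0.2, -0. ],
       [ 0.2,  1. , -0. ],
       [-0. , -0. , -1. ]]), 'wrist_force': array([ 0.1,  0.1, -0.2]), 'torque': array([-0.,  0.,  0.]), 'finger_force': 0.0, 'opening': 93.76008083054978}
side ['pixels', 'depth', 'vfov', 'cx', 'cy', 'pose', 'shot'] 49.89405782085483 319.3275121210729 195.17366311817855 [[   0.9    0.2   -0.3  276.1]
 [  -0.3    0.6   -0.8 -998.5]
 [   0.     0.8    0.6  864.6]
 [   0.     0.     0.     1. ]]
cabinet [(0.66, array([651.7, -65. , 120.5]))]
swing_door [(0.7, array([657.2, 248.5, 183.7])), (0.55, array([602.6,  -2. , 125.8]))]
rod_top [(0.55, array([606.1,  -2.1, 125. ]))]
tamper [(0.89, array([ 346.4, -521.9,    8.3])), (0.77, array([ 328.7, -356.3,    6.6])), (0.74, array([ 450.6, -395.6,   11.6]))]
knob [(0.78, array([ 449.5, -391.4,   11.7]))]
white_pot [(0.71, array([660
[... 919 characters left out ...]
   8.3]))]
knob [(0.79, array([ 338.5, -499.7,   13.5])), (0.78, array([ 447.4, -379.7,   14. ])), (0.61, array([ 325.9, -341.9,    5.5]))]
white_pot [(0.75, array([672.9, 282.1, 169.2])), (0.62, array([ 409.9, -143.1,   34.6]))]
dome [(0.79, array([766.6, 208.6, 181.7])), (0.75, array([617.6,  49.1, 128.1]))]
trowel [(0.93, array([763.6,  28.2, 128.6])), (0.68, array([764. , 206.8, 185.3])), (0.29, array([617.2,  50.5, 126.8]))]
tag [(0.7, array([ 452.5, -375.9,    8.6])), (0.57, array([ 646.2, -103.1,  126. ]))]
tin [(0.62, array([ 673.5, -360.1,  110.1]))]
clay_pot [(0.93, array([ 407.1, -143.3,   30.3])), (0.72, array([615.2,  48.2, 125.9]))]
dibber [(0.89, array([384.9, 240.6,  20.3]))]
```

View pics/side0.png

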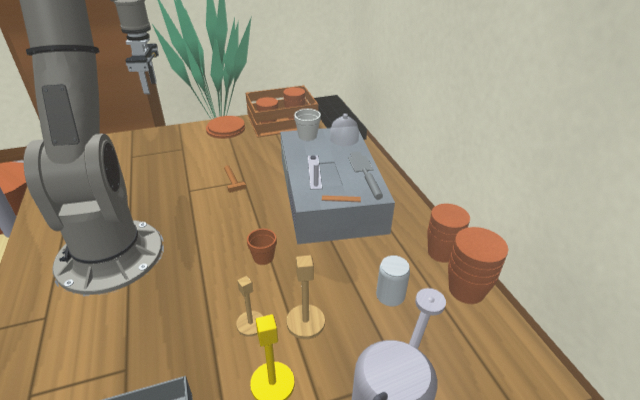

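View pics/top0.png

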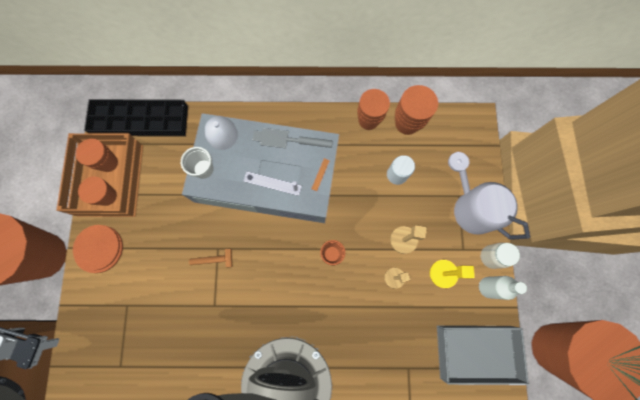

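Both show it: the larger natural-wood tamper is the one at side (305,300) / top (410,237). The door is shut on the cabinet at top (272,183). Next I'll fit the cabinet and tamper from the depth.

```bash
cat > fit.py <<'E'
from h import *
np.set_printoptions(precision=1,suppress=True)
def fitcab(w,excl=None):
    m=(abs(w[...,2]-120)<3)&(w[...,0]>420)&(w[...,0]<950)&(w[...,1]>-250)&(w[...,1]<450)
    m=cv2.morphologyEx(m.astype(np.uint8),cv2.MORPH_OPEN,np.ones((3,3)))
    q=w[m>0][:,:2].astype(np.float32); return cv2.minAreaRect(q),len(q),np.nanmedian(w[m>0][:,2])
if __name__=="__main__":
    for n in("side","top"):
        p=dict(np.load(n+"0.npz")); w=cloud(p)
        print(n,fitcab(w))
        # tamper layers
        for lo,hi in((3,18),(25,60),(60,100),(100,155),(168,206),(206,215)):
            m=(w[...,2]>lo)&(w[...,2]<hi)&(np.hypot(w[...,0]-453,w[...,1]+385)<75)
            q=w[m]; 
            if len(q)>3: print(lo,len(q),q.min(0),q.max(0),q.mean(0), cv2.minAreaRect(q[:,:2].astype(np.float32)) if lo>160 else cv2.minEnclosingCircle(q[:,:2].astype(np.float32)))
        m=(w[...,2]>185)&(w[...,2]<206)&(np.hypot(w[...,0]-600,w[...,1])<120)&(w[...,1]<120)
        q=w[m]; print("rod",len(q),q.mean(0) if len(q) else 0)
        m=(w[...,2]>135)&(w[...,2]<206)&(np.hypot(w[...,0]-600,w[...,1])<120)&(w[...,1]<120)
        q=w[m]; print("rod",len(q),q.mean(0) if len(q) else 0)
E
python3 fit.py
```

```text
side (((682.7832641601562, 82.70181274414062), (461.6591796875, 279.2115173339844), 80.99633026123047), 2738, np.float64(118.90173273771825))
3 943 [ 407.7 -455.3    3. ] [ 508.2 -315.8   17.5] [ 451.8 -392.9   10.6] ((453.22412109375, -385.384521484375), 72.04489135742188)
25 67 [ 445.3 -396.1   25.3] [ 458.8 -384.5   59.7] [ 451.3 -391.9   42. ] ((451.6019287109375, -389.81011962890625), 7.743413925170898)
60 78 [ 445.1 -395.4   60.5] [ 459.6 -386.    99.8] [ 451.5 -391.9   79.7] ((452.3475341796875, -389.2836608886719), 7.246163368225098)
100 114 [ 445.4 -396.9  100.2] [ 460.2 -387.4  154.9] [ 452.2 -392.5  126.8] ((452.84393310546875, -390.5577697753906), 7.609338760375977)
168 221 [ 434.5 -406.9  168. ] [ 467.5 -370.2  205.9] [ 449.4 -400.9  187.3] ((445.2378234863281, -394.8204040527344), (23.250661849975586, 45.16191864013672), 41.473018646240234)
206 192 [ 434.5 -405.9  206.1] [ 471.  -369.1  211.9] [ 452.9 -388.3  208.7] ((453.04486083984375, -386.9336853027344), (35.41168212890625, 33.5838623046875), 80.95679473876953)
rod 31 [597.4 -28.6 194.6]
rod 100 [597.2 -29.2 171. ]

[... 395 characters left out ...]
7.172390937805176)
60 16 [ 445.7 -387.1   60.7] [ 459.3 -375.8   93. ] [ 450.7 -379.    80.2] ((452.56671142578125, -382.6361389160156), 7.698523044586182)
100 9 [ 446.6 -381.3  102. ] [ 459.2 -375.8  120.4] [ 452.2 -377.8  109.2] ((452.88189697265625, -380.1543884277344), 6.374640464782715)
168 60 [ 435.1 -394.8  168.5] [ 471.8 -365.5  206. ] [ 447.9 -373.1  188.2] ((447.744384765625, -374.2138977050781), (43.597412109375, 20.97431182861328), 32.683536529541016)
206 137 [ 435.  -400.6  206. ] [ 471.9 -365.8  214.8] [ 453.4 -384.1  209.8] ((453.62103271484375, -384.4845886230469), (34.10956954956055, 33.50027084350586), 79.82337951660156)
rod 23 [596.4 -23.3 198.2]
rod 40 [594.8 -23.5 182.2]
```

```bash
cat >> h.py <<'E'
from scipy.spatial.transform import Rotation as Ro
C0=np.array([683,85.,0]); YAW=np.radians(-9.0)
def setc():
    c,s=np.cos(YAW),np.sin(YAW); return np.array([[c,-s,0],[s,c,0],[0,0,1]])
RC=setc()
def c2w(p): return C0+RC@np.array(p,float)
def w2c(p): return RC.T@(np.array(p,float)-C0)
def deltas(pts,rot=None):
    "world targets -> tool units relative to present pose"
    s=arm.observe(); R=np.array(s["tool_rot"]); p0=np.array(s["ee_pos"])
    print("at",np.round(p0,1),"cab",np.round(w2c(p0),1),"clock",s["clock"])
    for p in pts: print(np.round(p,0),"->",np.round(R.T@(p-p0)/200,3))
    if rot is not None:
        print("turn",np.round(np.degrees((Ro.from_matrix(R.T@rot)).as_rotvec())/60,3))
E
python3 - <<'E'
from h import *
np.set_printoptions(precision=3,suppress=True)
R=np.array(arm.observe()["tool_rot"]);print(R, np.degrees(np.arctan2(-R[0,1],R[1,1])))
rod=(np.array([597,-28,0])+np.array([595.6,-22,0]))/2
print("rod cab",w2c(rod)); pin=w2c([0,0,0])*0+np.array([-53,27,0]); d=w2c(rod)-pin; print(np.arctan2(-d[0],-d[1]),np.hypot(*d[:2]))
deltas([c2w([-20,-120,250]),c2w([-30,-123,165])])
# door plate points top cloud
for n in("side","top"):
    p=dict(np.load(n+"0.npz")); w=cloud(p); q=w.reshape(-1,3); q=q[~np.isnan(q[:,0])]; c=(q-C0)@RC
    m=(c[:,2]>123)&(c[:,2]<130)&(c[:,0]>-110)&(c[:,0]<0)&(c[:,1]>-140)&(c[:,1]<60)
    print(n,cv2.minAreaRect(c[m][:,:2].astype(np.float32)),m.sum())
    m=(c[:,2]<60)&(c[:,2]>30)&(abs(c[:,0])<80)&(c[:,1]>-140)&(c[:,1]<60); print("slot floor",m.sum(),c[m].min(0) if m.sum() else 0,c[m].max(0) if m.sum() else 0)
E
```

```text
[[-0.969  0.246 -0.   ]
 [ 0.246  0.969 -0.   ]
 [ 0.    -0.    -1.   ]] -14.256631410062615
rod cab [ -68.425 -122.209    0.   ]
0.10301143180614768 150.00375360700855
at [166.2 654.2 205.5] cab [-599.5  481.3  205.5] clock 1.3
[644. -30. 250.] -> [-3.161 -2.728 -0.223]
[634. -32. 165.] -> [-3.112 -2.748  0.202]
side ((-61.142677307128906, -41.46659851074219), (65.58222961425781, 191.79029846191406), 6.056501865386963) 216
slot floor 252 [-27.69  -20.495  35.044] [37.138 59.971 43.517]
top ((-56.33409118652344, -40.31237030029297), (197.73399353027344, 107.50614929199219), 89.20252990722656) 580
slot floor 644 [ -26.363 -115.93    33.049] [36.39  22.002 49.939]
```

Call:
send_rows(
  deltas=[
    {"x":-0.2,"y":-0.17,"z":-0.22},
    {"x":-1,"y":-0.86,"z":-0.22},
    {"x":-1,"y":-0.86,"z":-0.22},
    {"x":-1,"y":-0.86,"z":-0.22},
    {"x":-1,"y":-0.86,"z":-0.22},
    {"x":-1,"y":-0.86,"z":-0.22,"hand":1},
    {"x":-1,"y":-0.86,"z":-0.22,"hand":1},
  ],
)

```text
validation failed for argument at $.de...
```

Call:
send_rows(
  deltas=[
    {"x":-1,"y":-0.86,"hand":1},
    {"x":-1,"y":-0.86,"hand":1},
    {"x":-1,"y":-0.86,"hand":1},
    {"x":-1,"y":-0.86,"hand":1},
    {"x":-1,"y":-0.86,"hand":1},
    {"x":-1,"y":-0.86,"hand":1},
  ],
)

```text
validation failed for argument at $.de...
```

Run:
```python
from h import *
deltas([c2w([-30,-122,250]),c2w([-42,-122,165])],RC@np.diag([-1,1,-1]))
```

```text
at [166.2 654.2 205.5] cab [-599.5  481.3  205.5] clock 1.3
[634. -31. 250.] -> [-3.112 -2.743 -0.223]
[622. -29. 165.] -> [-3.052 -2.748  0.202]
turn [-0.    -0.    -0.088]
```

Call:
send_rows(
  deltas=[
    {"x":-0.2,"y":-0.17,"z":-0.22,"ax":0,"ay":0,"az":0,"hand":0},
    {"x":-1,"y":-0.86,"z":-0.22,"ax":0,"ay":0,"az":0,"hand":0.5},
    {"x":-1,"y":-0.86,"z":-0.22,"ax":0,"ay":0,"az":0,"hand":1},
    {"x":-1,"y":-0.86,"z":-0.22,"ax":0,"ay":0,"az":0,"hand":1},
    {"x":-1,"y":-0.86,"z":-0.22,"ax":0,"ay":0,"az":0,"hand":1},
    {"x":-1,"y":-0.86,"z":-0.22,"ax":0,"ay":0,"az":0,"hand":1},
  ],
)

```text
clock: 1.9
ee_pos: [320.3, 434.7, 250.1]
tool_rot: [[-0.968, 0.25, 0.001], [0.25, 0.968, 0.0], [-0.001, 0.0, -1.0]]
wrist_force: [-0.6, 0.3, 0.5]
opening: 57.4
finger_force: 0.0
```

Call:
send_rows(
  deltas=[
    {"x":-1,"y":-0.86,"z":0,"ax":0,"ay":0,"az":0,"hand":1},
    {"x":-1,"y":-0.86,"z":0,"ax":0,"ay":0,"az":0,"hand":1},
    {"x":-1,"y":-0.86,"z":0,"ax":0,"ay":0,"az":0,"hand":1},
    {"x":-1,"y":-0.86,"z":0,"ax":0,"ay":0,"az":0,"hand":1},
    {"x":-1,"y":-0.86,"z":0,"ax":0,"ay":0,"az":0,"hand":1},
    {"x":-1,"y":-0.86,"z":0,"ax":0,"ay":0,"az":0,"hand":1},
  ],
)

```text
clock: 2.5
ee_pos: [471.7, 217.4, 249.9]
tool_rot: [[-0.968, 0.252, 0.001], [0.252, 0.968, -0.0], [-0.001, -0.0, -1.0]]
wrist_force: [-0.0, 0.9, 0.4]
opening: 9.7
finger_force: 0.0
```

Run:
```python
from h import *
deltas([c2w([-30,-122,250]),c2w([-42,-122,165])],RC@np.diag([-1,1,-1]))
```

```text
at [471.7 217.4 249.9] cab [-229.4   97.7  249.9] clock 2.5
[634. -31. 250.] -> [-1.099e+00 -9.960e-01  1.000e-03]
[622. -29. 165.] -> [-1.039 -1.002  0.426]
turn [-0.     0.001 -0.093]
```

Call:
send_rows(
  deltas=[
    {"x":-0.98,"y":-1,"z":0,"ax":0,"ay":0,"az":-0.09,"hand":1},
    {"x":-0.98,"y":-1,"z":0,"ax":0,"ay":0,"az":-0.09,"hand":1},
    {"x":-0.98,"y":-1,"z":0,"ax":0,"ay":0,"az":-0.09,"hand":1},
    {"x":-0.98,"y":-1,"z":0,"ax":0,"ay":0,"az":-0.09,"hand":1},
    {"x":-0.98,"y":-1,"z":0,"ax":0,"ay":0,"az":-0.09,"hand":1},
    {"x":-0.98,"y":-1,"z":0,"ax":0,"ay":0,"az":-0.09,"hand":1},
    {"x":-0.98,"y":-1,"z":0,"ax":0,"ay":0,"az":-0.09,"hand":1},
  ],
)

```text
clock: 3.2
ee_pos: [611.0, -24.7, 249.4]
tool_rot: [[-0.987, 0.159, 0.0], [0.159, 0.987, -0.002], [-0.001, -0.002, -1.0]]
wrist_force: [-0.1, 0.3, 1.1]
opening: 0.7
finger_force: 0.0
```

Run:
```python
from h import *
pin=np.array([-53,27,0])
def arc(phi,r,lag,z): a=phi-lag; return c2w(pin+[-r*np.sin(a),-r*np.cos(a),z])
pts=[c2w([-38,-122,250]),c2w([-38,-122,165])]+[arc(f,152,.13,165) for f in (.1,.35,.6,.9,1.2,1.5,1.7,1.9,1.95)]
deltas(pts,RC@np.diag([-1,1,-1]))
```

```text
at [611.  -24.7 249.4] cab [ -53.9 -119.6  249.4] clock 3.2
[626. -30. 250.] -> [-0.08  -0.012 -0.003]
[626. -30. 165.] -> [-0.079 -0.011  0.422]
[616. -31. 165.] -> [-0.027 -0.026  0.422]
[579. -21. 165.] -> [ 0.162 -0.008  0.422]
[546.  -3. 165.] -> [0.34  0.055 0.422]
[513.  29. 165.] -> [0.525 0.187 0.421]
[492.  69. 165.] -> [0.664 0.367 0.421]
[483. 113. 165.] -> [0.742 0.58  0.421]
[485. 144. 165.] -> [0.758 0.731 0.42 ]
[492. 173. 165.] -> [0.743 0.882 0.42 ]
[495. 180. 165.] -> [0.735 0.919 0.42 ]
turn [-0.002  0.001 -0.003]
```

Call:
send_rows(
  deltas=[
    {"x":-0.08,"y":-0.01,"z":0,"ax":0,"ay":0,"az":0,"hand":1},
    {"x":-0.08,"y":-0.01,"z":0.22,"ax":0,"ay":0,"az":0,"hand":1},
    {"x":-0.08,"y":-0.01,"z":0.42,"ax":0,"ay":0,"az":0,"hand":1},
    {"x":-0.03,"y":-0.02,"z":0.42,"ax":0,"ay":0,"az":0,"hand":1},
    {"x":0.07,"y":-0.02,"z":0.42,"ax":0,"ay":0,"az":0,"hand":1},
    {"x":0.16,"y":-0.01,"z":0.42,"ax":0,"ay":0,"az":0,"hand":1},
    {"x":0.25,"y":0.02,"z":0.42,"ax":0,"ay":0,"az":0,"hand":1},
    {"x":0.34,"y":0.055,"z":0.42,"ax":0,"ay":0,"az":0,"hand":1},
    {"x":0.44,"y":0.12,"z":0.42,"ax":0,"ay":0,"az":0,"hand":1},
    {"x":0.525,"y":0.187,"z":0.42,"ax":0,"ay":0,"az":0,"hand":1},
  ],
)

```text
clock: 4.2
ee_pos: [511.2, 33.9, 167.4]
tool_rot: [[-0.988, 0.154, 0.002], [0.154, 0.988, 0.001], [-0.002, 0.001, -1.0]]
wrist_force: [-0.5, -0.2, 1.4]
opening: 0.2
finger_force: 0.2
```

Call:
send_rows(
  deltas=[
    {"x":0.07,"y":0.09,"z":0,"ax":0,"ay":0,"az":0,"hand":1},
    {"x":0.14,"y":0.18,"z":0,"ax":0,"ay":0,"az":0,"hand":1},
    {"x":0.18,"y":0.28,"z":0,"ax":0,"ay":0,"az":0,"hand":1},
    {"x":0.215,"y":0.39,"z":0,"ax":0,"ay":0,"az":0,"hand":1},
    {"x":0.23,"y":0.5,"z":0,"ax":0,"ay":0,"az":0,"hand":1},
    {"x":0.23,"y":0.6,"z":0,"ax":0,"ay":0,"az":0,"hand":1},
    {"x":0.22,"y":0.68,"z":0,"ax":0,"ay":0,"az":0,"hand":1},
    {"x":0.22,"y":0.68,"z":0,"ax":0,"ay":0,"az":0,"hand":1},
  ],
)

```text
clock: 5.0
ee_pos: [488.7, 174.3, 165.6]
tool_rot: [[-0.988, 0.153, -0.002], [0.153, 0.988, -0.002], [0.002, -0.003, -1.0]]
wrist_force: [-7.2, -3.4, 2.5]
opening: 0.3
finger_force: 3.0
```

Run:
```python
from h import *
p=arm.get_image("top"); save(p,"pics/top1.png"); w=cloud(p)
m=(w[...,2]>150)&(w[...,2]<206); c=(w-C0)@RC
m&=(c[...,0]>-260)&(c[...,0]<-60)&(c[...,1]>-130)&(c[...,1]<130)
v,u=np.nonzero(m); print(len(v), np.nanmean(c[m],0) if len(v) else 0)
deltas([np.array([453,-386,280.]),np.array([453,-386,168.])],RC@np.diag([-1,1,-1]))
```

```text
0 0
at [488.7 174.2 165.5] cab [-205.8   57.7  165.5] clock 5.05
[ 453. -386.  280.] -> [-0.253 -2.796 -0.567]
[ 453. -386.  168.] -> [-0.254 -2.795 -0.008]
turn [-0.002 -0.002  0.003]
```

View pics/top1.png

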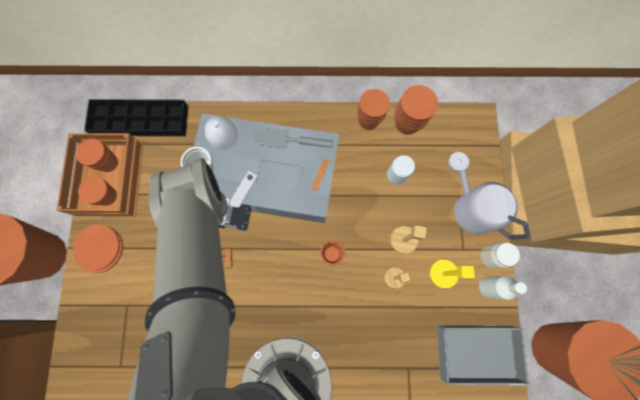

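The door is open to about 1.9 rad: its plate runs from (251,176) to (237,203), and the slot at (280,177) is clear. Next is the tamper.

Call:
send_rows(
  deltas=[
    {"x":0,"y":-0.2,"z":-0.1,"ax":0,"ay":0,"az":0,"hand":1},
    {"x":0,"y":-0.4,"z":-0.3,"ax":0,"ay":0,"az":0,"hand":0},
    {"x":-0.1,"y":-0.6,"z":-0.4,"ax":0,"ay":0,"az":0,"hand":0},
    {"x":-0.1,"y":-0.8,"z":-0.5,"ax":0,"ay":0,"az":0,"hand":0},
    {"x":-0.1,"y":-1,"z":-0.58,"ax":0,"ay":0,"az":0,"hand":0},
    {"x":-0.1,"y":-1,"z":-0.58,"ax":0,"ay":0,"az":0,"hand":0},
  ],
)

```text
clock: 5.65
ee_pos: [478.8, -31.4, 284.3]
tool_rot: [[-0.987, 0.161, 0.004], [0.161, 0.987, 0.001], [-0.004, 0.002, -1.0]]
wrist_force: [1.0, 0.6, -0.9]
opening: 37.1
finger_force: 0.0
```

Call:
send_rows(
  deltas=[
    {"x":-0.05,"y":-1,"z":0,"ax":0,"ay":0,"az":0,"hand":0},
    {"x":-0.1,"y":-1,"z":0,"ax":0,"ay":0,"az":0,"hand":0},
    {"x":-0.1,"y":-1,"z":0,"ax":0,"ay":0,"az":0,"hand":0},
    {"x":-0.1,"y":-1,"z":0,"ax":0,"ay":0,"az":0,"hand":0},
    {"x":-0.1,"y":-1,"z":0,"ax":0,"ay":0,"az":0,"hand":0},
  ],
)

```text
clock: 6.15
ee_pos: [466.3, -232.7, 282.1]
tool_rot: [[-0.987, 0.161, 0.0], [0.161, 0.987, -0.002], [-0.001, -0.002, -1.0]]
wrist_force: [0.4, 0.8, 0.8]
opening: 76.8
finger_force: 0.0
```

Run:
```python
from h import *
T=np.array
deltas([T([453,-386,280.]),T([453,-386,168.])],RC@np.diag([-1,1,-1]))
print(arm.observe()["opening"])
```

```text
at [ 466.3 -232.7  282.1] cab [-164.4 -347.7  282.1] clock 6.15
[ 453. -386.  280.] -> [-0.058 -0.767  0.012]
[ 453. -386.  168.] -> [-0.058 -0.766  0.572]
turn [-0.002  0.001 -0.004]
76.79185328696357
```

Call:
send_rows(
  deltas=[
    {"x":-0.06,"y":-0.2,"z":0,"ax":0,"ay":0,"az":0,"hand":0},
    {"x":-0.06,"y":-0.4,"z":0,"ax":0,"ay":0,"az":0,"hand":0},
    {"x":-0.06,"y":-0.6,"z":0,"ax":0,"ay":0,"az":0,"hand":0},
    {"x":-0.06,"y":-0.767,"z":0,"ax":0,"ay":0,"az":0,"hand":0},
    {"x":-0.06,"y":-0.767,"z":0.1,"ax":0,"ay":0,"az":0,"hand":0},
    {"x":-0.06,"y":-0.767,"z":0.25,"ax":0,"ay":0,"az":0,"hand":0},
    {"x":-0.06,"y":-0.767,"z":0.4,"ax":0,"ay":0,"az":0,"hand":0},
    {"x":-0.06,"y":-0.767,"z":0.57,"ax":0,"ay":0,"az":0,"hand":0},
    {"x":-0.06,"y":-0.767,"z":0.57,"ax":0,"ay":0,"az":0,"hand":0},
  ],
)

```text
clock: 7.05
ee_pos: [454.5, -378.4, 164.1]
tool_rot: [[-0.988, 0.153, -0.005], [0.153, 0.988, 0.003], [0.006, 0.002, -1.0]]
wrist_force: [-0.4, 0.9, 1.0]
opening: 94.0
finger_force: 0.0
```

Call:
send_rows(
  deltas=[
    {"x":0,"y":0,"z":0,"ax":0,"ay":0,"az":0,"hand":1},
    {"x":0,"y":0,"z":0,"ax":0,"ay":0,"az":0,"hand":1},
    {"x":0,"y":0,"z":0,"ax":0,"ay":0,"az":0,"hand":1},
    {"x":0,"y":0,"z":0,"ax":0,"ay":0,"az":0,"hand":1},
    {"x":0,"y":0,"z":0,"ax":0,"ay":0,"az":0,"hand":1},
    {"x":0,"y":0,"z":0,"ax":0,"ay":0,"az":0,"hand":1},
    {"x":0,"y":0,"z":0,"ax":0,"ay":0,"az":0,"hand":1},
    {"x":0,"y":0,"z":0,"ax":0,"ay":0,"az":0,"hand":1},
  ],
  newtons=45,
)

```text
clock: 7.85
ee_pos: [455.5, -380.5, 167.6]
tool_rot: [[-0.988, 0.154, -0.0], [0.154, 0.988, -0.0], [-0.0, -0.0, -1.0]]
wrist_force: [-0.4, 2.0, -1.4]
opening: 33.6
finger_force: 39.8
```

Call:
send_rows(
  deltas=[
    {"x":0,"y":0,"z":-0.15,"ax":0,"ay":0,"az":0,"hand":1},
    {"x":0,"y":0,"z":-0.35,"ax":0,"ay":0,"az":0,"hand":1},
    {"x":0,"y":0.1,"z":-0.55,"ax":0,"ay":0,"az":0,"hand":1},
    {"x":0,"y":0.25,"z":-0.75,"ax":0,"ay":0,"az":0,"hand":1},
    {"x":0,"y":0.45,"z":-0.9,"ax":0,"ay":0,"az":0,"hand":1},
    {"x":0,"y":0.6,"z":-1,"ax":0,"ay":0,"az":0,"hand":1},
    {"x":0,"y":0.8,"z":-1,"ax":0,"ay":0,"az":0,"hand":1},
    {"x":0,"y":1,"z":-1,"ax":0,"ay":0,"az":0,"hand":1},
  ],
)

```text
clock: 8.65
ee_pos: [486.3, -181.5, 368.1]
tool_rot: [[-0.988, 0.154, 0.001], [0.154, 0.988, 0.0], [-0.001, 0.001, -1.0]]
wrist_force: [1.0, 0.1, -1.7]
opening: 33.4
finger_force: 45.0
```

```bash
cat >> h.py <<'E'
L=167.5
def rtool(th):
    s,c=np.sin(th),np.cos(th)
    return RC@np.array([[-c,0,s],[0,1,0],[-s,0,-c]])
def tcp(cx,cy,cz,th): return c2w([cx-L*np.sin(th),cy,cz+L*np.cos(th)])
E
python3 - <<'E'
from h import *
deltas([tcp(-26,-60,230,.65),tcp(-26,-60,175,.65)],rtool(.65))
E
```

```text
at [ 486.3 -181.5  368.1] cab [-152.5 -294.   368.1] clock 8.65
[548.  46. 363.] -> [-0.128  1.17   0.025]
[548.  46. 308.] -> [-0.128  1.169  0.3  ]
turn [ 0.001 -0.62   0.002]
```

Call:
send_rows(
  deltas=[
    {"x":-0.03,"y":0.2,"z":0,"ax":0,"ay":0,"az":0,"hand":1},
    {"x":-0.06,"y":0.4,"z":0,"ax":0,"ay":-0.1,"az":0,"hand":1},
    {"x":-0.09,"y":0.6,"z":0,"ax":0,"ay":-0.2,"az":0,"hand":1},
    {"x":-0.13,"y":0.8,"z":0,"ax":0,"ay":-0.3,"az":0,"hand":1},
    {"x":-0.13,"y":1,"z":0,"ax":0,"ay":-0.4,"az":0,"hand":1},
    {"x":-0.13,"y":1,"z":0,"ax":0,"ay":-0.5,"az":0,"hand":1},
    {"x":-0.13,"y":1,"z":0,"ax":0,"ay":-0.62,"az":0,"hand":1},
    {"x":-0.13,"y":1,"z":0,"ax":0,"ay":-0.62,"az":0,"hand":1},
  ],
)

```text
clock: 9.45
ee_pos: [540.2, 10.8, 365.2]
tool_rot: [[-0.787, 0.152, 0.598], [0.12, 0.988, -0.093], [-0.606, -0.001, -0.796]]
wrist_force: [-0.6, -0.4, -1.5]
opening: 33.4
finger_force: 45.0
```

Run:
```python
from h import *
deltas([tcp(-26,-60,230,.65),tcp(-26,-60,175,.65)],rtool(.65))
for n in ("side","top"):
    p=arm.get_image(n); w=cloud(p); c=(w-C0)@RC
    if n=="side": cv2.imwrite("pics/s2.png",cv2.resize(p["pixels"][60:260,200:460,::-1],None,fx=3,fy=3))
    np.savez(n+"2.npz",**{k:np.array(v) for k,v in p.items()})
    m=(c[...,2]<60)&(c[...,2]>30)&(abs(c[...,0])<90)&(c[...,1]>-140)&(c[...,1]<60)
    print(n,"slot floor",m.sum(),np.percentile(c[m],[1,99],axis=0) if m.sum() else 0)
    # tamper axis: foot & stem & knob points above slot
    m=(c[...,2]>150)&(c[...,2]<350)&(abs(c[...,1]+85)<70)&(c[...,0]<60)&(c[...,0]>-130)
    q=c[m]; 
    if len(q): print("tamper pts",len(q),q.min(0),q.max(0))
```

```text
at [540.2  10.8 365.2] cab [-129.5  -95.6  365.2] clock 9.45
[548.  46. 363.] -> [-0.004  0.178  0.014]
[548.  46. 308.] -> [0.163 0.178 0.233]
turn [0.001 0.001 0.004]
side slot floor 356 [[-51.12290621 -18.22698043  35.3258926 ]
 [ 36.48036985  59.27508327  43.5696531 ]]
tamper pts 727 [-125.0592102  -144.98450441  208.42506043] [  5.02387358 -52.19139154 349.77617923]
top slot floor 425 [[ -49.3424509  -113.95850374   35.89771592]
 [  34.23030033   21.41447144   46.40601577]]
tamper pts 791 [-107.96539564 -140.141683    211.97124806] [  6.47932381 -49.69857801 349.17356855]
```

View pics/s2.png

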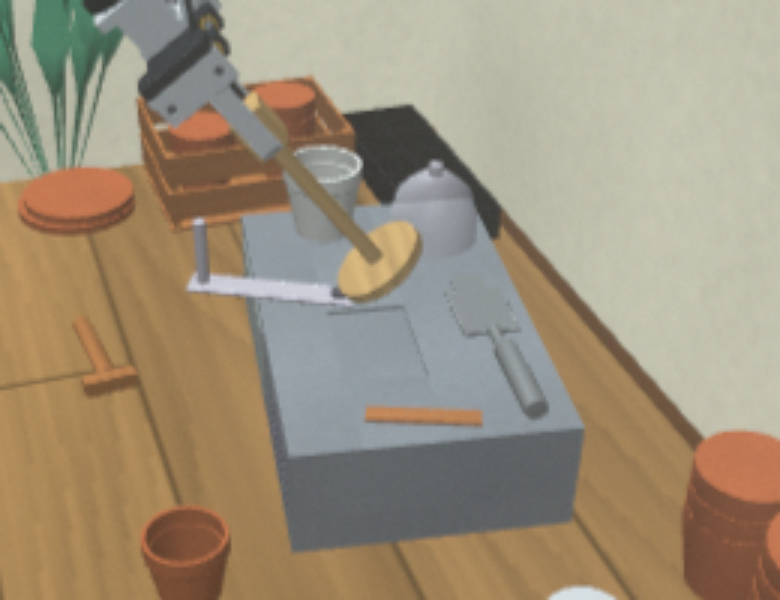

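The tamper is held and tilted about 37°, with its foot at crop (380,260). I'll line it up over the slot and lower it.

Call:
send_rows(
  deltas=[
    {"x":0,"y":0.1,"z":0,"ax":0,"ay":0,"az":0,"hand":1},
    {"x":0,"y":0.178,"z":0.01,"ax":0,"ay":0,"az":0,"hand":1},
    {"x":0.08,"y":0.178,"z":0.12,"ax":0,"ay":0,"az":0,"hand":1},
    {"x":0.163,"y":0.178,"z":0.233,"ax":0,"ay":0,"az":0.004,"hand":1},
    {"x":0.163,"y":0.178,"z":0.233,"ax":0,"ay":0,"az":0.004,"hand":1},
    {"x":0.163,"y":0.178,"z":0.233,"ax":0,"ay":0,"az":0.004,"hand":1},
  ],
)

```text
clock: 10.15
ee_pos: [551.2, 45.3, 311.4]
tool_rot: [[-0.787, 0.158, 0.596], [0.127, 0.987, -0.094], [-0.604, 0.002, -0.797]]
wrist_force: [0.4, -0.4, -0.8]
opening: 33.6
finger_force: 45.0
```

Run:
```python
from h import *
deltas([tcp(x,-60,z,.65) for x,z in((-25,150),(-28,118),(-30,90),(-25,80),(-19,71))],rtool(.65))
for n in ("side","top"):
    p=arm.get_image(n); w=cloud(p); c=(w-C0)@RC
    m=(c[...,2]>135)&(c[...,2]<220)&(abs(c[...,1]+60)<70)&(c[...,0]<60)&(c[...,0]>-110)
    q=c[m]
    q=q[q[:,1]>-125]
    if len(q): print("tamper pts",len(q),q.min(0),q.max(0))
```

```text
at [551.2  45.3 311.4] cab [-123.9  -59.8  311.4] clock 10.15
[549.  46. 283.] -> [ 0.094 -0.001  0.105]
[546.  46. 251.] -> [ 0.203 -0.002  0.223]
[544.  46. 223.] -> [ 0.296 -0.002  0.329]
[549.  46. 213.] -> [ 0.306 -0.002  0.384]
[555.  45. 204.] -> [ 0.309 -0.002  0.438]
turn [ 0.    -0.002 -0.003]
tamper pts 497 [ -66.20331304 -108.8848745   154.01945559] [ 10.91085495 -14.42510432 219.90524709]
tamper pts 650 [ -66.46064047 -103.71954578  159.95997519] [ 11.08206596 -12.4768622  219.5812213 ]
```

Call:
send_rows(
  deltas=[
    {"x":0.072,"y":0,"z":0.1,"ax":0,"ay":0,"az":0,"hand":1},
    {"x":0.13,"y":0,"z":0.16,"ax":0,"ay":0,"az":0,"hand":1},
    {"x":0.18,"y":0,"z":0.22,"ax":0,"ay":0,"az":0,"hand":1},
    {"x":0.23,"y":0,"z":0.275,"ax":0,"ay":0,"az":0,"hand":1},
    {"x":0.273,"y":0,"z":0.326,"ax":0,"ay":0,"az":0,"hand":1},
    {"x":0.273,"y":0,"z":0.326,"ax":0,"ay":0,"az":0,"hand":1},
    {"x":0.273,"y":0,"z":0.326,"ax":0,"ay":0,"az":0,"hand":1},
  ],
)

```text
clock: 10.95
ee_pos: [547.3, 46.6, 227.0]
tool_rot: [[-0.786, 0.158, 0.598], [0.127, 0.987, -0.093], [-0.605, 0.003, -0.796]]
wrist_force: [-0.0, 0.3, -1.4]
opening: 33.8
finger_force: 45.0
```

Run:
```python
from h import *
deltas([tcp(x,-60,z,.65) for x,z in((-30,90),(-25,80),(-19,71))],rtool(.65))
p=arm.get_image("side"); cv2.imwrite("pics/s3.png",cv2.resize(p["pixels"][100:230,240:420,::-1],None,fx=4,fy=4))
```

```text
at [547.3  46.6 227. ] cab [-128.1  -59.1  227. ] clock 10.95
[544.  46. 223.] -> [ 0.024 -0.004  0.005]
[549.  46. 213.] -> [ 0.035 -0.004  0.06 ]
[555.  45. 204.] -> [ 0.038 -0.005  0.114]
turn [ 0.002  0.    -0.003]
```

View pics/s3.png

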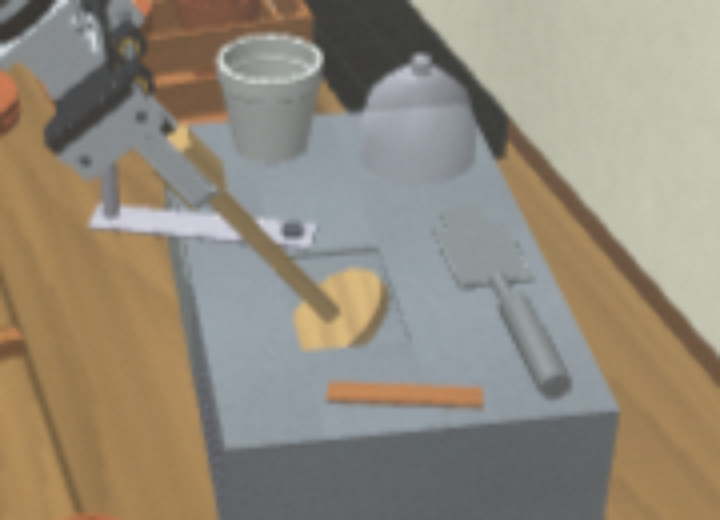

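Call:
send_rows(
  deltas=[
    {"x":0.034,"y":0,"z":0.012,"ax":0,"ay":0,"az":0,"hand":1},
    {"x":0.042,"y":0,"z":0.033,"ax":0,"ay":0,"az":0,"hand":1},
    {"x":0.046,"y":0,"z":0.053,"ax":0,"ay":0,"az":0,"hand":1},
    {"x":0.046,"y":0,"z":0.075,"ax":0,"ay":0,"az":0,"hand":1},
    {"x":0.045,"y":0,"z":0.1,"ax":0,"ay":0,"az":0,"hand":1},
    {"x":0.045,"y":0,"z":0.1,"ax":0,"ay":0,"az":0,"hand":1},
    {"x":0.045,"y":0,"z":0.1,"ax":0,"ay":0,"az":0,"hand":1},
  ],
)

```text
clock: 11.7
ee_pos: [551.6, 45.7, 204.4]
tool_rot: [[-0.786, 0.158, 0.597], [0.127, 0.988, -0.093], [-0.605, 0.002, -0.797]]
wrist_force: [1.7, -0.4, -1.1]
opening: 33.9
finger_force: 45.0
```

Run:
```python
from h import *
deltas([tcp(x,-60,z,.65) for x,z in((-19,71),)],rtool(.65))
p=arm.get_image("side"); cv2.imwrite("pics/s4.png",cv2.resize(p["pixels"][100:230,240:420,::-1],None,fx=4,fy=4))
print(arm.observe()["wrist_force"])
```

```text
at [551.6  45.7 204.4] cab [-123.6  -59.4  204.4] clock 11.7
[555.  45. 204.] -> [-0.013 -0.003  0.01 ]
turn [ 0.001 -0.001 -0.002]
[ 2.70437057 -0.83804638 -0.95113308]
```

View pics/s4.png

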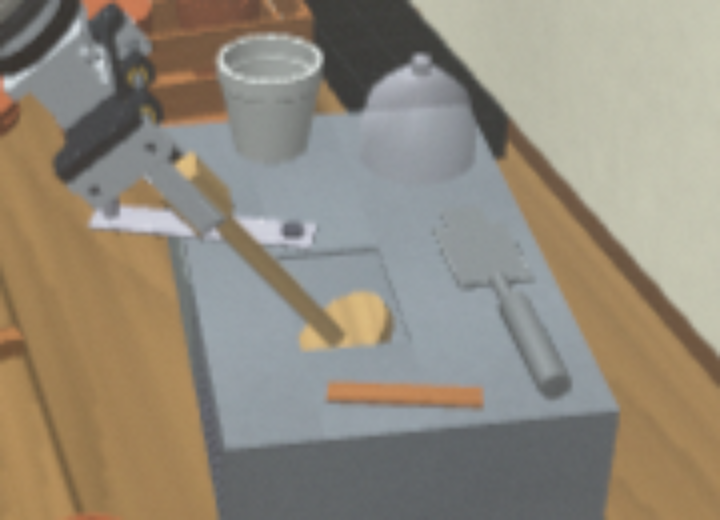

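Foot at (345,320) in the crop is below the slot plane and the stem is touching the front edge. Releasing now.

Call:
send_rows(
  deltas=[
    {"x":0,"y":0,"z":0,"ax":0,"ay":0,"az":0,"hand":0.4},
    {"x":0,"y":0,"z":0,"ax":0,"ay":0,"az":0,"hand":0.4},
    {"x":0,"y":0,"z":0,"ax":0,"ay":0,"az":0,"hand":0.4},
    {"x":0,"y":0,"z":0,"ax":0,"ay":0,"az":0,"hand":0.4},
    {"x":0,"y":0,"z":-0.1,"ax":0,"ay":0,"az":0,"hand":0.4},
    {"x":0,"y":0,"z":-0.25,"ax":0,"ay":0,"az":0,"hand":0.4},
    {"x":0,"y":0,"z":-0.4,"ax":0,"ay":0,"az":0,"hand":0.4},
    {"x":0,"y":0,"z":-0.4,"ax":0,"ay":0,"az":0,"hand":0.4},
  ],
)

```text
clock: 12.55
ee_pos: [503.2, 54.2, 271.0]
tool_rot: [[-0.784, 0.156, 0.6], [0.127, 0.988, -0.09], [-0.607, 0.006, -0.795]]
wrist_force: [0.4, -0.0, -0.2]
opening: 56.3
finger_force: 0.0
```

Run:
```python
from h import *
deltas([],rtool(.65))
for n in("side","top"):
    p=arm.get_image(n); w=cloud(p); c=(w-C0)@RC
    if n=="side": cv2.imwrite("pics/s5.png",cv2.resize(p["pixels"][60:230,200:420,::-1],None,fx=3.5,fy=3.5))
    r,g,b=[p["pixels"][...,i].astype(int) for i in range(3)]
    m=(c[...,2]>130)&(c[...,2]<240)&(abs(c[...,1]+60)<45)&(c[...,0]<20)&(c[...,0]>-190)&(r-b>35)
    q=c[m]; print(n,len(q),q.min(0),q.max(0))
    k=q[(q[:,2]<170)]; 
    if len(k)>5: print("stem fit x=a z+b",np.polyfit(k[:,2],k[:,0],1),k[:,1].mean())
```

```text
at [503.2  54.2 271. ] cab [-172.8  -58.6  271. ] clock 12.55
turn [ 0.004  0.002 -0.003]
side 314 [-159.90344501  -81.70233305  131.54984735] [-59.75211178 -47.20202638 239.96677497]
stem fit x=a z+b [-0.75355385 32.87481615] -65.99494365786367
top 191 [-160.48576364  -75.4672959   130.72443498] [-55.27480584 -41.89872246 239.93073376]
stem fit x=a z+b [-0.82870644 50.1195022 ] -59.40014884954811
```

View pics/s5.png

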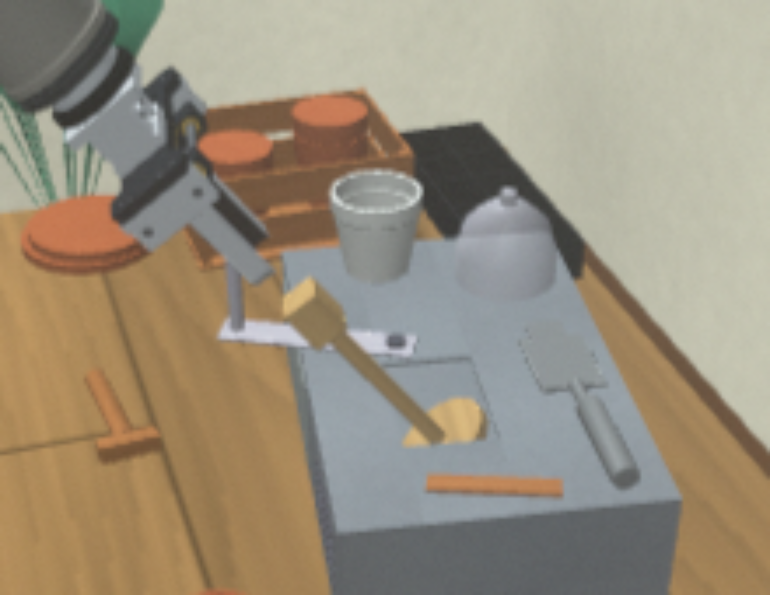

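It leans at about 0.67 rad on the slot's front edge, knob at crop (315,312), and is free of the fingers. I'll take the knob again lightly and turn it upright under control.

Call:
send_rows(
  deltas=[
    {"x":0,"y":0,"z":0.15,"ax":0,"ay":0,"az":0,"hand":0.35},
    {"x":0,"y":0,"z":0.3,"ax":0,"ay":0,"az":0,"hand":0.35},
    {"x":0,"y":0,"z":0.4,"ax":0,"ay":0,"az":0,"hand":0.35},
    {"x":0,"y":0,"z":0.4,"ax":0,"ay":0,"az":0,"hand":1},
    {"x":0,"y":0,"z":0.4,"ax":0,"ay":0,"az":0,"hand":1},
    {"x":0,"y":0,"z":0.4,"ax":0,"ay":0,"az":0,"hand":1},
    {"x":0,"y":0,"z":0.4,"ax":0,"ay":0,"az":0,"hand":1},
    {"x":0,"y":0,"z":0.4,"ax":0,"ay":0,"az":0,"hand":1},
    {"x":0,"y":0,"z":0.4,"ax":0,"ay":0,"az":0,"hand":1},
  ],
  newtons=25,
)

```text
clock: 13.55
ee_pos: [551.4, 46.0, 204.9]
tool_rot: [[-0.786, 0.157, 0.598], [0.127, 0.988, -0.093], [-0.605, 0.003, -0.796]]
wrist_force: [-0.5, 1.0, 1.4]
opening: 33.9
finger_force: 25.0
```

Run:
```python
from h import *
xe=-58
s=arm.observe(); print(s["opening"],s["finger_force"],s["wrist_force"])
deltas([tcp(xe+46*np.cos(t),-59.5,43+46*np.sin(t),t) for t in (.65,.6,.5,.4,.3,.2,.1,0)]+[tcp(-12,-59.5,43,0)],rtool(0))
```

```text
33.8661516536379 24.985680878162384 [-0.52274464  1.03851341  1.35824269]
at [551.4  46.  204.9] cab [-123.9  -59.1  204.9] clock 13.55
[552.  45. 204.] -> [-0.002 -0.002  0.006]
[560.  44. 207.] -> [-0.044 -0.002  0.019]
[577.  42. 212.] -> [-0.125 -0.002  0.05 ]
[594.  39. 215.] -> [-0.202 -0.002  0.089]
[611.  36. 217.] -> [-0.275 -0.002  0.136]
[628.  33. 216.] -> [-0.344 -0.001  0.19 ]
[645.  31. 214.] -> [-0.406 -0.001  0.25 ]
[662.  28. 210.] -> [-0.462 -0.001  0.316]
[662.  28. 210.] -> [-0.462 -0.001  0.316]
turn [ 0.003  0.621 -0.002]
```

Call:
send_rows(
  deltas=[
    {"x":-0.044,"y":0,"z":0.019,"ax":0,"ay":0.048,"az":0,"hand":1},
    {"x":-0.125,"y":0,"z":0.05,"ax":0,"ay":0.143,"az":0,"hand":1},
    {"x":-0.202,"y":0,"z":0.089,"ax":0,"ay":0.239,"az":0,"hand":1},
    {"x":-0.275,"y":0,"z":0.136,"ax":0,"ay":0.334,"az":0,"hand":1},
    {"x":-0.344,"y":0,"z":0.19,"ax":0,"ay":0.43,"az":0,"hand":1},
    {"x":-0.406,"y":0,"z":0.25,"ax":0,"ay":0.525,"az":0,"hand":1},
    {"x":-0.462,"y":0,"z":0.316,"ax":0,"ay":0.621,"az":0,"hand":1},
    {"x":-0.462,"y":0,"z":0.316,"ax":0,"ay":0.621,"az":0,"hand":1},
    {"x":-0.462,"y":0,"z":0.316,"ax":0,"ay":0.621,"az":0,"hand":1},
  ],
)

```text
clock: 14.45
ee_pos: [663.2, 28.1, 209.4]
tool_rot: [[-0.987, 0.158, -0.001], [0.158, 0.987, 0.002], [0.001, 0.002, -1.0]]
wrist_force: [0.4, -0.5, -0.4]
opening: 33.7
finger_force: 25.0
```

```bash
cat > tam.py <<'E'
from h import *
np.set_printoptions(precision=1,suppress=True)
def tam(n,fn=None):
    p=arm.get_image(n); w=cloud(p); c=(w-C0)@RC
    if fn: cv2.imwrite(fn,cv2.resize(p["pixels"][60:230,200:420,::-1],None,fx=3.5,fy=3.5))
    r,g,b=[p["pixels"][...,i].astype(int) for i in range(3)]
    m=(c[...,2]>124)&(c[...,2]<262)&(abs(c[...,1]+60)<60)&(c[...,0]<60)&(c[...,0]>-90)&(r-b>35)
    q=c[m]
    for lo,hi in((128,200),(208,248),(248,262)):
        k=q[(q[:,2]>lo)&(q[:,2]<hi)]
        if len(k)>5: print(n,lo,len(k),k.min(0),k.max(0),np.polyfit(k[:,2],k[:,0],1),np.polyfit(k[:,2],k[:,1],1))
if __name__=="__main__":
    s=arm.observe(); print(s["opening"],s["finger_force"],s["wrist_force"]); deltas([],rtool(0))
    import sys
    for n in("side","top"): tam(n,sys.argv[1] if n=="side" and len(sys.argv)>1 else None)
E
python3 tam.py
```

```text
33.68933558633508 24.999442398548126 [ 0.4 -0.5 -0.4]
at [663.2  28.1 209.4] cab [-10.6 -59.3 209.4] clock 14.45
turn [ 0. -0. -0.]
side 128 76 [-21.3 -71.5 130.2] [-10.6 -60.1 198.7] [ -0.  -14.6] [ -0.  -64.1]
side 208 48 [-30.2 -80.4 209.2] [-14.9 -42.6 247.5] [  0.  -28.9] [   0.1 -102.2]
side 248 26 [-29.4 -78.4 248. ] [-17.4 -44.6 251.8] [   0.7 -204. ] [   1.5 -446.3]
```

Call:
send_rows(
  deltas=[
    {"x":0,"y":0,"z":0.01,"ax":0,"ay":0,"az":0,"hand":1},
    {"x":0,"y":0,"z":0.01,"ax":0,"ay":0,"az":0,"hand":0.4},
    {"x":0,"y":0,"z":0.01,"ax":0,"ay":0,"az":0,"hand":0.4},
    {"x":0,"y":0,"z":0.01,"ax":0,"ay":0,"az":0,"hand":0.4},
    {"x":0,"y":0,"z":0.01,"ax":0,"ay":0,"az":0,"hand":0.4},
    {"x":0,"y":0,"z":-0.1,"ax":0,"ay":0,"az":0,"hand":0.4},
    {"x":0,"y":0,"z":-0.25,"ax":0,"ay":0,"az":0,"hand":0.4},
    {"x":0,"y":0,"z":-0.45,"ax":0,"ay":0,"az":0,"hand":0.4},
    {"x":0,"y":0,"z":-0.45,"ax":0,"ay":0,"az":0,"hand":1},
  ],
)

```text
clock: 15.45
ee_pos: [663.8, 27.8, 305.2]
tool_rot: [[-0.987, 0.158, 0.006], [0.158, 0.987, 0.004], [-0.006, 0.005, -1.0]]
wrist_force: [-0.6, -0.3, 0.4]
opening: 51.5
finger_force: 0.0
```

```bash
python3 tam.py pics/s6.png
python3 - <<'E'
from h import *
deltas([c2w([-195,140,300]),c2w([-195,110,180])])
p=arm.get_image("top"); w=cloud(p); c=(w-C0)@RC
m=(c[...,2]>190)&(c[...,2]<206)&(c[...,0]>-260)&(c[...,0]<-100)&(c[...,1]>-130)&(c[...,1]<130)
print(m.sum(), np.nanmean(c[m],0) if m.sum() else 0)
E
```

```text
51.496007451801304 0.0 [-0.6 -0.3  0.4]
at [663.8  27.8 305.2] cab [-10.1 -59.5 305.2] clock 15.45
turn [ 0.  0. -0.]
side 128 76 [-24.4 -71.2 129.7] [-13.5 -61.  199.1] [ -0.  -17.3] [ -0. -63.]
side 208 153 [-34.9 -80.4 208. ] [ -3.3 -41.5 247.9] [  0.  -31.6] [  0.1 -93.4]
side 248 57 [-32. -81. 248.] [ -1.8 -45.2 253.5] [ -0.5 111.2] [ -1.6 344.1]
at [662.1  28.  300.6] cab [-11.7 -59.6 300.6] clock 15.55
[512. 254. 300.] -> [0.917 0.997 0.006]
[508. 224. 180.] -> [0.917 0.845 0.605]
0 0
```

View pics/s6.png

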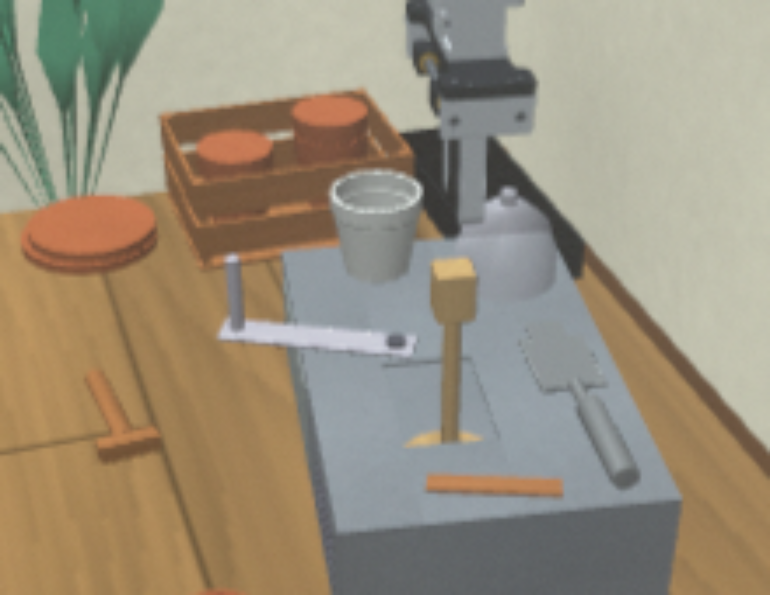

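It stands upright in the slot (stem at crop (452,380)), with the foot flat and the knob clear. The door is still open, with its rod at (235,290). Now I'll close the door.

Call:
send_rows(
  deltas=[
    {"x":0.2,"y":0.15,"z":0,"ax":0,"ay":0,"az":0,"hand":1},
    {"x":0.4,"y":0.35,"z":0,"ax":0,"ay":0,"az":0,"hand":1},
    {"x":0.6,"y":0.55,"z":0,"ax":0,"ay":0,"az":0,"hand":1},
    {"x":0.75,"y":0.75,"z":0,"ax":0,"ay":0,"az":0,"hand":1},
    {"x":0.9,"y":0.95,"z":0,"ax":0,"ay":0,"az":0,"hand":1},
    {"x":0.917,"y":0.98,"z":0,"ax":0,"ay":0,"az":0,"hand":1},
    {"x":0.917,"y":0.98,"z":0,"ax":0,"ay":0,"az":0,"hand":1},
    {"x":0.917,"y":0.98,"z":0,"ax":0,"ay":0,"az":0,"hand":1},
  ],
)

```text
clock: 16.4
ee_pos: [511.2, 250.0, 299.6]
tool_rot: [[-0.988, 0.157, -0.002], [0.157, 0.988, 0.001], [0.002, 0.001, -1.0]]
wrist_force: [-0.6, -1.0, 0.5]
opening: 0.3
finger_force: 0.0
```

Run:
```python
from h import *
np.set_printoptions(precision=1,suppress=True)
p=arm.get_image("side"); w=cloud(p); c=(w-C0)@RC
m=(c[...,2]>135)&(c[...,2]<206)&(c[...,0]>-240)&(c[...,0]<-150)&(c[...,1]>20)&(c[...,1]<100)
k=c[m]; print(m.sum(), np.median(k,0), k.min(0),k.max(0))
pin=np.array([-53,27,0])
def arc(a,r,z): return c2w(pin+[-r*np.sin(a),-r*np.cos(a),z])
A=np.r_[2.12,np.arange(2.0,.25,-.2),.2,.13,.09]
deltas([arc(2.12,151,300),arc(2.12,151,180)]+[arc(a,151,180) for a in A],rtool(0))
```

```text
82 [-194.3   70.6  169.9] [-200.8   64.4  136. ] [-187.3   78.4  201.7]
at [511.7 249.3 299.7] cab [-194.9  135.4  299.7] clock 16.45
[520. 218. 300.] -> [-0.1 -0.1 -0. ]
[520. 218. 180.] -> [-0.1 -0.1  0.6]
[520. 218. 180.] -> [-0.1 -0.1  0.6]
[509. 204. 180.] -> [-0.  -0.2  0.6]
[495. 177. 180.] -> [ 0.  -0.4  0.6]
[486. 148. 180.] -> [ 0.  -0.5  0.6]
[484. 118. 180.] -> [ 0.  -0.7  0.6]
[487.  88. 180.] -> [-0.  -0.8  0.6]
[497.  59. 180.] -> [-0.1 -1.   0.6]
[511.  33. 180.] -> [-0.2 -1.1  0.6]
[531.  10. 180.] -> [-0.3 -1.2  0.6]
[555.  -8. 180.] -> [-0.4 -1.2  0.6]
[582. -22. 180.] -> [-0.6 -1.3  0.6]
[592. -25. 180.] -> [-0.6 -1.3  0.6]
[598. -26. 180.] -> [-0.6 -1.3  0.6]
turn [ 0. -0. -0.]
```

Call:
send_rows(
  deltas=[
    {"x":-0.06,"y":-0.13,"z":0.1,"ax":0,"ay":0,"az":0,"hand":1},
    {"x":-0.06,"y":-0.13,"z":0.3,"ax":0,"ay":0,"az":0,"hand":1},
    {"x":-0.06,"y":-0.13,"z":0.5,"ax":0,"ay":0,"az":0,"hand":1},
    {"x":-0.06,"y":-0.13,"z":0.6,"ax":0,"ay":0,"az":0,"hand":1},
    {"x":-0.06,"y":-0.13,"z":0.6,"ax":0,"ay":0,"az":0,"hand":1},
    {"x":-0.06,"y":-0.13,"z":0.6,"ax":0,"ay":0,"az":0,"hand":1},
  ],
)

```text
clock: 17.05
ee_pos: [519.8, 222.2, 180.9]
tool_rot: [[-0.987, 0.159, -0.001], [0.159, 0.987, 0.002], [0.001, 0.002, -1.0]]
wrist_force: [0.2, -0.2, 0.2]
opening: 0.7
finger_force: 0.0
```

Run:
```python
from h import *
pin=np.array([-53,27,0])
def arc(a,r,z): return c2w(pin+[-r*np.sin(a),-r*np.cos(a),z])
A=np.r_[np.arange(2.0,1.05,-.12)]
deltas([arc(a,151,180) for a in A],rtool(0))
```

```text
at [519.8 222.2 180.9] cab [-182.6  109.9  180.9] clock 17.05
[509. 204. 180.] -> [ 0.038 -0.101  0.004]
[500. 188. 180.] -> [ 0.071 -0.185  0.004]
[493. 171. 180.] -> [ 0.093 -0.273  0.004]
[488. 154. 180.] -> [ 0.104 -0.363  0.004]
[485. 136. 180.] -> [ 0.105 -0.453  0.004]
[484. 118. 180.] -> [ 0.095 -0.543  0.004]
[485. 100. 180.] -> [ 0.074 -0.631  0.003]
[489.  82. 180.] -> [ 0.042 -0.716  0.003]
turn [ 0.002 -0.001 -0.002]
```

Call:
send_rows(
  deltas=[
    {"x":0.038,"y":-0.1,"z":0,"ax":0,"ay":0,"az":0,"hand":1},
    {"x":0.07,"y":-0.185,"z":0,"ax":0,"ay":0,"az":0,"hand":1},
    {"x":0.093,"y":-0.273,"z":0,"ax":0,"ay":0,"az":0,"hand":1},
    {"x":0.104,"y":-0.363,"z":0,"ax":0,"ay":0,"az":0,"hand":1},
    {"x":0.105,"y":-0.453,"z":0,"ax":0,"ay":0,"az":0,"hand":1},
    {"x":0.095,"y":-0.543,"z":0,"ax":0,"ay":0,"az":0,"hand":1},
    {"x":0.074,"y":-0.63,"z":0,"ax":0,"ay":0,"az":0,"hand":1},
    {"x":0.042,"y":-0.716,"z":0,"ax":0,"ay":0,"az":0,"hand":1},
    {"x":0.042,"y":-0.716,"z":0,"ax":0,"ay":0,"az":0,"hand":1},
  ],
)

```text
clock: 17.95
ee_pos: [488.9, 80.0, 180.5]
tool_rot: [[-0.987, 0.161, -0.0], [0.161, 0.987, 0.002], [0.0, 0.002, -1.0]]
wrist_force: [-0.1, -0.0, 0.2]
opening: 0.4
finger_force: 0.0
```

Run:
```python
from h import *
pin=np.array([-53,27,0])
def arc(a,r,z): return c2w(pin+[-r*np.sin(a),-r*np.cos(a),z])
p=arm.get_image("side"); w=cloud(p); c=(w-C0)@RC
m=(c[...,2]>135)&(c[...,2]<178)&(np.abs(np.hypot(c[...,0]+53,c[...,1]-27)-145)<18)&(c[...,0]<-60)
k=c[m]; print("rod/finger",m.sum(), np.median(k,0))
A=[1.02,.9,.78,.66,.54,.42,.3,.2,.13,.09]
deltas([arc(a,151,180) for a in A],rtool(0)); print(arm.observe()["wrist_force"])
```

```text
rod/finger 96 [-170.24273146  -60.70881703  156.85586541]
at [488.6  81.6 180.4] cab [-191.4  -33.8  180.4] clock 18.0
[495.  62. 180.] -> [-0.049 -0.091  0.002]
[503.  46. 180.] -> [-0.101 -0.165  0.002]
[513.  31. 180.] -> [-0.162 -0.232  0.001]
[525.  17. 180.] -> [-0.23  -0.292  0.001]
[538.   4. 180.] -> [-0.305 -0.343  0.001]
[552.  -7. 180.] -> [-0.385 -0.384  0.001]
[568. -16. 180.] -> [-0.47  -0.416  0.001]
[582. -22. 180.] -> [-0.544 -0.434  0.001]
[592. -25. 180.] -> [-0.596 -0.443  0.001]
[598. -26. 180.] -> [-0.626 -0.446  0.001]
turn [ 0.002 -0.001 -0.003]
[0.45628971 0.11009777 0.32577825]
```

Call:
send_rows(
  deltas=[
    {"x":-0.049,"y":-0.091,"z":0,"ax":0,"ay":0,"az":0,"hand":1},
    {"x":-0.1,"y":-0.165,"z":0,"ax":0,"ay":0,"az":0,"hand":1},
    {"x":-0.162,"y":-0.232,"z":0,"ax":0,"ay":0,"az":0,"hand":1},
    {"x":-0.23,"y":-0.292,"z":0,"ax":0,"ay":0,"az":0,"hand":1},
    {"x":-0.305,"y":-0.343,"z":0,"ax":0,"ay":0,"az":0,"hand":1},
    {"x":-0.385,"y":-0.384,"z":0,"ax":0,"ay":0,"az":0,"hand":1},
    {"x":-0.47,"y":-0.416,"z":0,"ax":0,"ay":0,"az":0,"hand":1},
    {"x":-0.544,"y":-0.434,"z":0,"ax":0,"ay":0,"az":0,"hand":1},
    {"x":-0.596,"y":-0.443,"z":0,"ax":0,"ay":0,"az":0,"hand":1},
    {"x":-0.626,"y":-0.446,"z":0,"ax":0,"ay":0,"az":0,"hand":1},
  ],
)

```text
clock: 19.0
ee_pos: [598.0, -24.4, 179.5]
tool_rot: [[-0.988, 0.157, -0.002], [0.157, 0.988, 0.003], [0.003, 0.002, -1.0]]
wrist_force: [-26.3, 5.7, 13.3]
opening: 0.7
finger_force: 13.5
```

Call:
send_rows(
  deltas=[
    {"x":0,"y":0,"z":0,"ax":0,"ay":0,"az":0,"hand":1},
    {"x":0,"y":0,"z":0,"ax":0,"ay":0,"az":0,"hand":1},
    {"x":0,"y":0,"z":0,"ax":0,"ay":0,"az":0,"hand":1},
  ],
)

```text
clock: 19.3
ee_pos: [597.3, -24.4, 179.5]
tool_rot: [[-0.988, 0.157, -0.002], [0.157, 0.988, 0.003], [0.002, 0.002, -1.0]]
wrist_force: [-4.8, -0.6, -2.8]
opening: 0.5
finger_force: 1.8
```

Call:
send_rows(
  deltas=[
    {"x":0.15,"y":0,"z":0,"ax":0,"ay":0,"az":0,"hand":1},
    {"x":0.3,"y":0,"z":-0.1,"ax":0,"ay":0,"az":0,"hand":1},
    {"x":0.45,"y":-0.1,"z":-0.3,"ax":0,"ay":0,"az":0,"hand":1},
    {"x":0.5,"y":-0.3,"z":-0.5,"ax":0,"ay":0,"az":0,"hand":1},
    {"x":0.5,"y":-0.5,"z":-0.5,"ax":0,"ay":0,"az":0,"hand":1},
    {"x":0.5,"y":-0.5,"z":-0.5,"ax":0,"ay":0,"az":0,"hand":1},
    {"x":0.5,"y":-0.5,"z":-0.5,"ax":0,"ay":0,"az":0,"hand":1},
  ],
)

```text
clock: 20.0
ee_pos: [483.8, -108.6, 280.3]
tool_rot: [[-0.987, 0.159, 0.001], [0.159, 0.987, 0.003], [-0.001, 0.003, -1.0]]
wrist_force: [1.0, 1.1, 0.1]
opening: 0.2
finger_force: 0.0
```

```bash
python3 tam.py pics/s7.png
python3 - <<'E'
from h import *
for n in("top","side"):
    p=arm.get_image(n); w=cloud(p); c=(w-C0)@RC
    m=(c[...,2]>140)&(c[...,2]<204)&(abs(c[...,0]+55)<35)&(abs(c[...,1]+118)<30)
    k=c[m]; print(n,m.sum()); 
    if m.sum(): r=np.mean(k,0); print(r,"phi",np.arctan2(-(r[0]+53),-(r[1]-27)))
E
```

```text
0.2355023425314864 0.0 [1.  1.1 0.1]
at [ 483.8 -108.6  280.3] cab [-166.5 -222.3  280.3] clock 20.0
turn [ 0.  0. -0.]
side 128 76 [-24.6 -70.1 128.3] [-13.6 -59.7 198.9] [ -0.  -19.3] [  0.  -65.9]
side 208 155 [-35.1 -81.3 209.4] [ -3.8 -38.5 248. ] [  0.  -30.7] [  0.1 -94.4]
side 248 56 [-34.2 -75.6 248.1] [ -1.4 -45.4 252.9] [-0.2 21.7] [   0.6 -206.9]
top 128 21 [-25.6 -65.6 130. ] [-18.3 -50.9 172.6] [ -0.  -19.7] [  0.  -65.5]
top 208 61 [-35.6 -74.9 209. ] [ -0.1 -43.  247.5] [  0.3 -90.6] [  0.1 -87.4]
top 248 123 [-34.9 -74.8 248.1] [ -1.5 -41.7 255.5] [ -0.  -14.8] [-0.5 56.6]
top 0
side 93
[ -52.64599073 -127.19706455  172.92067941] phi -0.0022958196490336976
```

View pics/s7.png

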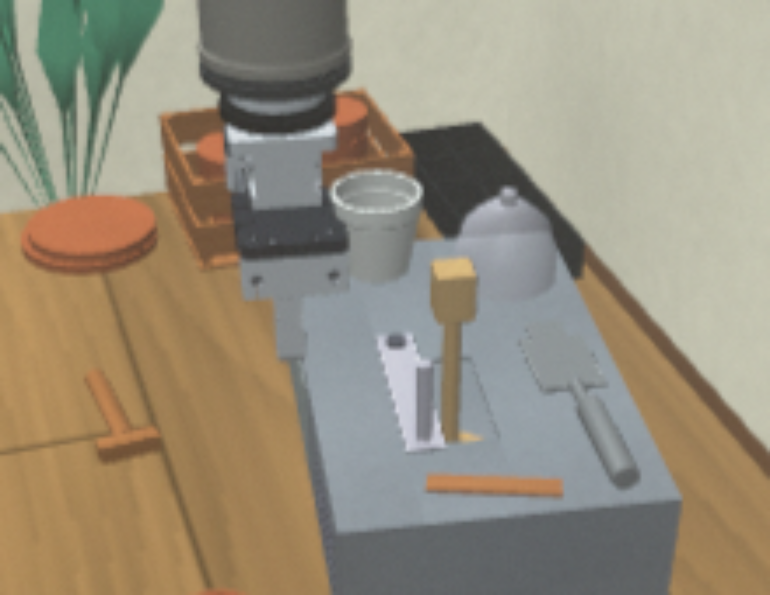

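The door is shut: rod at crop (425,400), φ about 0. The tamper stands upright behind it, stem at (452,380), and the robot is clear. Handing in.

```bash
python3 -c "
from station import arm
print(arm.close_job())"
```

```text
the job is handed in; nothing more can be done
None
```

I handed the job in with the tamper standing upright in the slot behind the shut door (about 0 rad), the bystanders looking undisturbed, and the arm clear of everything at about 20 s; the tool returned no verdict. I re-gripped the knob lightly to turn the tamper upright instead of pushing it.

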